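Refit the hob knob and hold it in at the lighting position

ROBOT

A 6-joint arm with a two-finger parallel gripper is mounted at the origin on a cart in front of the work surface, level with it; the furniture and walls round the work are solid. World frame = base frame: x ahead of the robot, y to its left, z up, the work surface at z = 0. Lengths are in m, angles in rad, forces in N, time in s.
With the tool pointing down it reaches from about 0.275 to 0.975 m from the base axis. Payload 8.4 kg.
Tool frame: the origin (TCP) lies midway between the tips of the shut fingers; the grasp point (between the pads) lies 19 mm behind it (env.pinch_z is the distance from the TCP to the grasp point, in m); z points along the fingers, y is the line along which they close (so a half turn about z gives the same grasp; the last joint's range is limited). The gripper opens to 92 mm and grips with 3 to 60 N. Pads are 20 mm wide; open, the fingers measure 128 mm over their backs; the gripper's body (75 mm by 189 mm) begins 69 mm behind the grasp point.
Start: joints at [-1.312, 0.353, 1.633, -0, 1.155, -0.002], TCP at [0.161, -0.604, 0.215] pointing down, gripper open.
Joint ranges: [-2.63, 2.63], [-0.92, 2.1], [0.06, 2.66], [-1.3, 4.44], [0, 2.69], [-3.02, 3.02]. Speed limits (rad/s): [2.22, 2.22, 2.79, 3.14, 3.14, 3.14].

INTERFACE

Orientations are given as a unit quaternion [x, y, z, w].
In Python, from cell import status, cams, env gives the robot as it stands. The module is installed in compiled form; this text tells all that it offers.
- The arm moves only by the tool arm_command, never from a script. Its argument "deltas" is a list of rows, each a list of 3 entries, a list of its own where there are three numbers: the turn, a rotation vector about the tool's x, y, z normalised to -1 to 1, where 1 is 5 degrees, then the shift along the tool's x, y, z normalised to -1 to 1, where 1 is 0.03 m, then the opening, from -1 (shut) to 1 (fully open). In form: [[[wx, wy, wz], [tx, ty, tz], grip], ...]. A call has 1 to 8 rows; each row shifts and turns the commanded pose from where the row before left it, along the tool's axes as they then stand; what a row does not reach is not made up. A row lasts 1/8 s, in which the tool goes at most 62.5 mm and 10.7 degrees, less where a joint would pass 70% of its speed; a pose out of reach is approached as far as the arm can. A call with a number of a shift or a turn outside -1 to 1 is refused whole. A call with a gripper value outside its range is refused whole. The fingers move at their own pace and stop on an object; the grip force is fixed at half the most. Time passes only in rows, so rows that do not move let the fingers close. It gives the time, the measured TCP pose, the force, the opening and the grip force at its end, in the units of the state.
- status.get_obs(): the state, without advancing time (a new reading comes with each control period).
- cams.get_image(name): name is "side" or "top"; returns a dict with "color" (400x640x3 uint8, blue, green, red), "fx", "fy", "cx", "cy" (pixels), "position" and "attitude" of the camera in the world. Camera axes: x right, y down, z forward; pixel columns grow to the right and rows downward; lengths in m; the calibration is good to about 2 mm. A picture is of the moment at which its call begins. There is no depth.
- env.finish_job(): hands the job in; it is judged then, once.
Trained networks look in the newest picture that a camera, given by its name, has taken for a name from the list of things; names that differ only in an ending like _2 or _b are one class to them, and where a whole thing is asked for, a point or a joint stands for the part that bears it (a point fixed in the world has none). Each returns a list of dicts, best first, with "confidence" (0 to 1); they miss things now and then, are a little off and sometimes report something else, mostly with a low value. They report only what shows in the picture. A call takes as long as a camera call. They do not tell look-alikes from the thing itself.
- cams.outline_of(name, camera): "mask" (400x640 bool, what is visible of it) and "extent" ([left, top, right, bottom] in pixels, round what is visible of it).
The state is a dict: "clock": time; "qpos": joint angles; "qd": joint speeds; "effort": joint torques, N m; "ee_pos": TCP position; "tool_rot": TCP orientation; "ft_force": force on the tool from outside, world axes, zero at the start; "torque": the same for the moment, N m; "width": finger opening in m; "finger_force": force on a finger pad.
Only numpy, scipy, OpenCV 4.12 (cv2) and the standard library are available. Lean on these libraries where they do the work, as an engineer would, in place of code of your own. Each camera call takes 0.05 s, during which the arm holds its last target. There are 200 camera calls.

TASK

One gas tap of the two-ring hob has lost its knob, which stands on the worktop to the left of the hob. Pick up the knob, turn it to match the D-shaped spindle (nose towards the back of the hob, like the knob on the other tap) and push it fully home, press it right in with the tap still at off, then, keeping it pressed in, turn it a quarter turn anticlockwise to the lighting position. Leave the other tap at off, and finish while still gripping the knob, turned to its stop and held pressed fully in.

Things in the scene. Friction and masses are not known exactly. Their poses are not given: they have to be found in the camera images.
- knob: loose, heavy black cooker knob, 39 mm tall, 0.12 kg, standing upright, bore down. Origin: centre of its underside; z up, +x to the nose with the white line. Round skirt 46 mm wide at the foot, 40 at its top, 17 mm high. In the underside a blind D bore 14 mm deep, 13 mm wide (0.5 mm play all round, small lead-in), its flat on the -x side; it enters only within about 0.15 rad of the match
- knob_grip (a point): middle of the knob's grip bar, on the knob's axis, 28 mm above its underside. The bar is straight, 13 mm wide (y), 17 to 39 mm above the underside, from 20 mm behind to 18 mm ahead of the axis (x); take it across its flat sides from above, fingertips about 2 mm clear of the skirt
- knob_nose (a point): outer end of the narrow nose (8 mm wide) that lengthens the knob's bar at one end only: 25 mm ahead of the axis (+x), 28 mm above the underside
- spindle_tip (a point): top centre of the bare steel spindle (left or right tap). Upright D shaft, 12 mm wide, flat 2.5 mm from the axis on its -x side, top 2 mm tapered, 22 mm above the panel. Axes turn with it, z up. The knob fits when its x axis equals this x; fully on, its underside is 14 mm below this point. At off the x axis, so the fitted nose, points to the hob's back; the flat faces its front
- tap_press (a joint): how far the bare spindle is pushed down, with the knob on it, m: 0 released, 0.006 fully in (hard stop). A spring pushes back with about 3 N at first, 9 N fully in; it does not latch
- tap_turn (a joint): turn of the bare spindle, rad: 0 off, grows anticlockwise seen from above, pi/2 (hard stop) lighting position. Locked at 0 until pushed in by more than about 3.5 mm; then it turns with light friction (0.025 N m). Bore play lets the knob lead the spindle by up to 0.25 rad, so turn on until it stops
- hob: two-ring table-top gas hob, stainless steel, fixed, 290 mm deep (x), 440 mm wide (y). Origin: centre of its foot, on the worktop; +x to its back, z up. Panel 70 mm above the worktop; the taps stand on it at x = -105 mm, y = +108 and -108 mm. Over each ring (x = 40 mm, same y) a dark pan support 170 mm square, its top 105 mm above the worktop
- other_knob (a point): top centre of the knob already fitted on the other tap, of the same shape as the loose one, 47 mm above the panel
- other_tap_turn (a joint): turn of the other tap, rad: 0 off (its nose points to the hob's back), grows anticlockwise
There are look-alikes about, which are no part of the job. What is shaped like the knob but purple or red is not meant.

How it is judged:
On the way, in this order (a step that is already met when the one before it is completed fails the run):
1. the knob has been lifted off the worktop (height (world z) of knob above 0.03 m and contact force between the fingers and knob above 0.5 N), for 0.1 s.
2. the knob is fully on the spindle and pressed in, with the tap still at off (z of knob in the frame of spindle_tip below -0.0122 m and horizontal distance between knob and spindle_tip below 0.003 m and x of knob_nose in the frame of spindle_tip above 0.02 m and value of joint tap_press above 0.0042 m and value of joint tap_turn below 0.3 rad), for 0.1 s.
At the end, for the whole second after the job is handed in: Knob fully on the bare spindle (underside 12.2 mm or more below its tip, within 3 mm of its axis, tilt under 0.12 rad), spindle turned over 1.25 of 1.57 rad and pressed in over 4.2 of 6 mm, the gripper still holding the knob; the other tap off (under 0.15 rad) (value of joint tap_press above 0.0042 m and value of joint tap_turn above 1.25 rad and z of knob in the frame of spindle_tip below -0.0122 m and horizontal distance between knob and spindle_tip below 0.003 m and x of knob_nose in the frame of spindle_tip above 0.02 m and angle between knob's own z axis and vertical below 0.12 rad and contact force between the fingers and knob above 1 N and value of joint other_tap_turn below 0.15 rad); the arm keeps its last pose, push and grip.
It fails at once if the tap is turned while it is not pressed in or without its knob (value of joint tap_turn above 0.35 rad and (value of joint tap_press below 0.002 m or horizontal distance between knob and spindle_tip above 0.006 m)).
It fails at once if the other tap is turned on (value of joint other_tap_turn above 0.3 rad).
It also fails if it takes over 45 s, if anything falls off the work surface, if the arm or the gripper's body presses on something with over 40 N, if the wrist force passes 120 N, or if a joint passes its speed limit or range.

## Working session

There is one attempt and no reset: what is moved stays moved. The work goes in short steps, Python scripts to look and compute and a tool call to move; the robot and the scene stay as the last step left them, time stands still between calls to the robot, and variables do not carry over. Pictures are saved under pics/ and viewed, at most 10 in all, crops included, and the job is handed in when it is done.

Besides the shell and the picture viewer there is one more tool, called after ">>>" in YAML: its name, and indented under it one key for each argument. arm_command: Moves the arm, as the interface text tells. Its arguments: {"type":"object","properties":{"deltas":{"type":"array"}},"required":["deltas"]}

```bash
mkdir -p pics; cat > h.py <<'E'
import numpy as np, cv2
from scipy.spatial.transform import Rotation as R
from cell import status, cams, env
def rot(im):
    a=np.array(im["attitude"],float)
    return R.from_quat(a).as_matrix() if a.size==4 else a.reshape(3,3)
def ray(im,u,v,z):
    d=rot(im)@np.array([(u-im["cx"])/im["fx"],(v-im["cy"])/im["fy"],1])
    p=np.array(im["position"]); return p+d*(z-p[2])/d[2]
def proj(im,P):
    c=rot(im).T@(np.array(P)-im["position"]); return im["fx"]*c[0]/c[2]+im["cx"],im["fy"]*c[1]/c[2]+im["cy"]
E
python3 - <<'E'
from h import *
for n in("top","side"):
    im=cams.get_image(n); cv2.imwrite(f"pics/{n}0.png",im["color"])
    print(n,im["fx"],im["cx"],im["cy"],im["position"],im["attitude"])
    for t in("knob","hob","spindle_tip","other_knob"):
        for d in cams.outline_of(t,n)[:5]:
            v,u=np.nonzero(d["mask"]); print(t,round(d["confidence"],2),d["extent"],u.mean().round(1),v.mean().round(1))
o=status.get_obs();print(o)
E
```

```text
top 404.9319291807558 319.2070283700896 196.13121714567168 [0.31848946 0.10254154 1.13748845] [ 0.70841279 -0.70010183  0.06609482 -0.06033432]
knob 0.66 [198.0, 227.7, 222.6, 245.2] 207.8 236.4
knob 0.65 [258.5, 200.2, 272.2, 216.8] 264.9 207.6
knob 0.48 [225.6, 204.1, 241.1, 221.4] 233.0 211.1
hob 0.86 [289.7, 124.4, 461.2, 242.5] 374.4 181.1
other_knob 0.74 [323.3, 201.8, 339.3, 224.6] 331.0 213.9
side 441.68209125321624 323.7600193369927 210.25712686109094 [0.02632945 0.88781769 0.62404914] [-0.23347625  0.83571301 -0.47698364  0.13985423]
knob 0.94 [278.2, 310.3, 302.8, 342.2] 290.0 325.9
knob 0.74 [267.8, 278.5, 290.4, 305.2] 280.0 293.3
knob 0.55 [289.5, 255.2, 311.7, 277.8] 299.4 268.8
hob 0.79 [243.7, 146.9, 427.9, 257.7] 332.9 198.7
other_knob 0.72 [337.9, 189.6, 360.3, 218.0] 349.0 205.3
{'clock': 0.5, 'qpos': array([-1.31242799e+00,  3.53003300e-01,  1.63340340e+00, -1.10143119e-05,
        1.15520064e+00, -2.40949152e-03]), 'qd': array([ 5.21197057e-04,  2.42483556e-04,  1.22654495e-03, -1.25133499e-03,
        2.38974769e-05, -3.68293047e-04]), 'effort': array([ 5.62754158e-04, -5.93299556e+01, -3.34319687e+01,  6.97498536e-02,
        1.67544186e-02, -2.83202991e-05]), 'ee_pos': array([ 0.16113577, -0.60387065,  0.21457945]), 'tool_rot': array([ 9.91511113e-01,  1.30021970e-01, -5.93439089e-06, -6.64034770e-06]), 'ft_force': array([0.44680218, 0.77175503, 0.25355176]), 'torque': array([-0.01148403, -0.00680093, -0.01426186]), 'finger_force': 0.0, 'width': 0.09190713400994945}
```

View pics/top0.png

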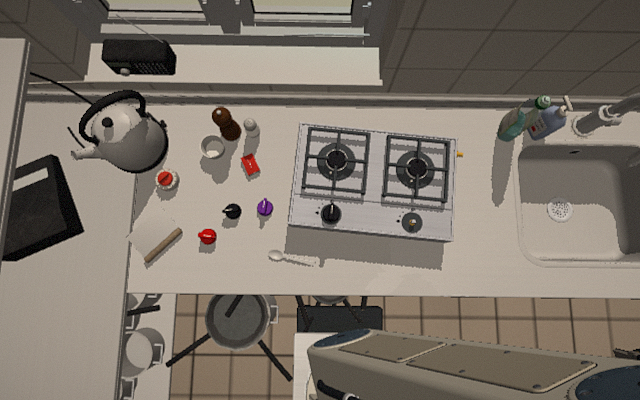

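View pics/side0.png

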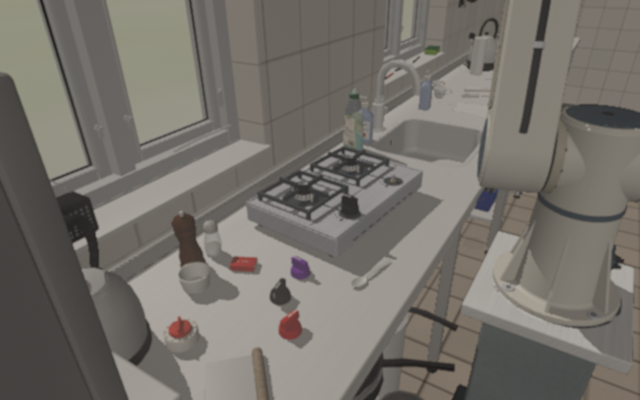

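Top view: the loose candidates are black (233,211), purple (265,208) and red (208,237). The task's knob is the black one, since purple and red are excluded. The fitted knob is on the left tap (331,213) and the bare spindle is the right tap (412,222). I'll confirm with an enlarged crop.

```bash
cat > m.py <<'E'
from h import *
t=cams.get_image("top"); s=cams.get_image("side")
def c(im,u,v,r,w,h): return cv2.resize(im["color"][v-r*h//w:v+r*h//w,u-r:u+r],(w,h),interpolation=cv2.INTER_CUBIC)
cv2.imwrite("pics/c1.png",np.vstack([np.hstack([c(t,235,210,20,400,300),c(t,412,222,20,400,300)]),np.hstack([c(s,280,292,20,400,300),c(s,393,182,20,400,300)])]))
def tri(a,b):
    A=[];B=[]
    for im,(u,v) in((t,a),(s,b)):
        d=rot(im)@np.array([(u-im["cx"])/im["fx"],(v-im["cy"])/im["fy"],1]);d/=np.linalg.norm(d)
        M=np.eye(3)-np.outer(d,d);A.append(M);B.append(M@im["position"])
    return np.linalg.lstsq(np.vstack(A),np.hstack(B),rcond=None)[0]
print("knob",tri((233,211.1),(280,293.3)),"other",tri((331,213.9),(349,205.3)))
print("spindle",ray(t,412,222,.092),"panel",ray(t,412,222,.07))
for d in cams.outline_of("hob","top")[:1]:
    k,_=cv2.findContours(d["mask"].astype(np.uint8),0,2);k=max(k,key=cv2.contourArea)
    q=cv2.boxPoints(cv2.minAreaRect(k));print(q,np.array([ray(t,*p,.07) for p in q]).round(4))
E
python3 m.py
```

```text
knob [0.47829666 0.33664769 0.0099192 ] other [0.46383892 0.06496498 0.09135667]
spindle [ 0.44246541 -0.1469121   0.092     ] panel [ 0.44507421 -0.15216131  0.07      ]
[[287.28882  226.58534 ]
 [298.16925  121.128586]
 [462.74274  138.10838 ]
 [451.8623   243.56514 ]] [[ 0.4289  0.1783  0.07  ]
 [ 0.7222  0.1555  0.07  ]
 [ 0.6795 -0.2994  0.07  ]
 [ 0.3893 -0.2556  0.07  ]]
```

View pics/c1.png

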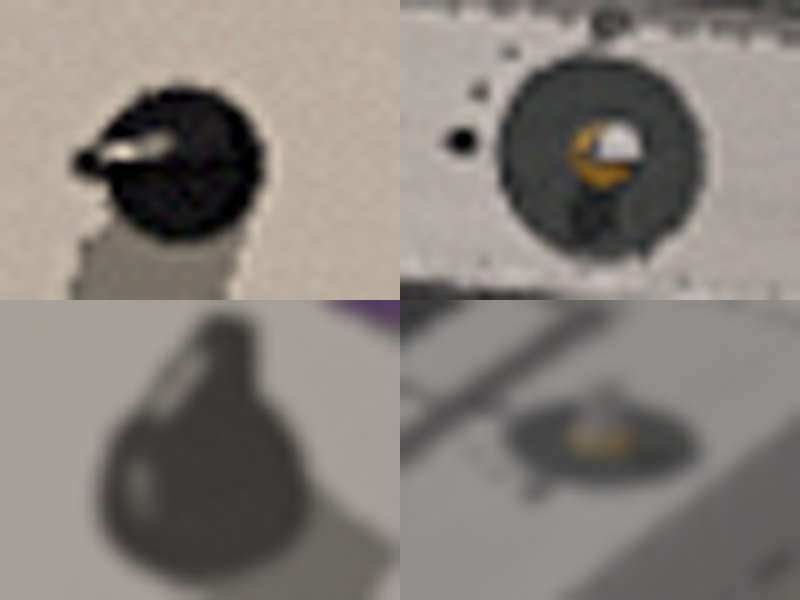

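The crop confirms the black knob at (233.3,211.4), its nose pointing left at (222.8,211.2). The bare spindle is at the right tap, with its collar centred at (412.2,222.8). Next I fit the knob's pose.

```bash
cat > fit.py <<'E'
from h import *
from scipy.optimize import minimize
a=np.linspace(0,2*np.pi,40)
def box(x0,x1,w,z0,z1): return [[x,y,z] for x in(x0,x1) for y in(-w/2,w/2) for z in(z0,z1)]
sk=[[.023*np.cos(t),.023*np.sin(t),0] for t in a]+[[.02*np.cos(t),.02*np.sin(t),.017] for t in a]
parts=[np.array(p) for p in(sk,box(-.02,.018,.013,.017,.039),box(.018,.025,.008,.019,.037))]
def render(im,x,y,z,yaw,S=8):
    m=np.zeros((400,640),np.float32) ; u0,v0=proj(im,(x,y,z)); u0=int(u0)-30;v0=int(v0)-30
    b=np.zeros((60*S,60*S),np.uint8)
    for p in parts:
        w=p@R.from_euler('z',yaw).as_matrix().T+[x,y,z]
        q=np.array([proj(im,k) for k in w]); q=((q-[u0-.0,v0-.0]+.5)*S).astype(np.float32)
        cv2.fillConvexPoly(b,cv2.convexHull(np.round(q).astype(np.int32)),1)
    m[v0:v0+60,u0:u0+60]=cv2.resize(b.astype(np.float32),(60,60),interpolation=cv2.INTER_AREA); return m
def fit(obs,z,p0):
    def cost(p): return sum(np.abs(render(im,p[0],p[1],z,p[2])-M).sum() for im,M in obs)
    return min((minimize(cost,[p0[0],p0[1],y0],method='Nelder-Mead',options=dict(initial_simplex=np.array([[p0[0],p0[1],y0],[p0[0]+.005,p0[1],y0],[p0[0],p0[1]+.005,y0],[p0[0],p0[1],y0+.4]]),xatol=1e-4)) for y0 in p0[2]),key=lambda r:r.fun)
E
python3 - <<'E'
from fit import *
t=cams.get_image("top"); s=cams.get_image("side"); obs=[]
for im,n,uv in((t,"top",(233,211)),(s,"side",(280,293))):
    d=min(cams.outline_of("knob",n),key=lambda d:np.hypot((d["extent"][0]+d["extent"][2])/2-uv[0],(d["extent"][1]+d["extent"][3])/2-uv[1]))
    g=im["color"].max(2).astype(float); u,v=uv
    M=np.zeros((400,640),np.float32); sl=(slice(v-22,v+22),slice(u-22,u+22))
    lo,hi=(20,170)if n=="top" else(60,150)
    thr=60 if n=="top" else 90
    bl=((g<thr)|(d["mask"])).astype(np.float32)
    ok=cv2.dilate(d["mask"].astype(np.uint8),np.ones((5,5))); M=bl*ok; print(n,d["confidence"],d["mask"].sum(),M.sum())
    obs.append((im,M))
for o in(obs[:1],obs[1:],obs):
    r=fit(o,0,(.478,.335,(1.2,1.6,2.0))); print(r.x.round(4),r.fun)
for z in(.07,.072): print(ray(t,412.2,222.8,z),ray(s,393.2,181.,z))
E
```

```text
top 0.63 223 226.0
side 0.64 396 402.0
[0.4782 0.3371 1.7799] 19.453125
[0.4796 0.3393 1.8364] 40.796875
[0.4792 0.3381 1.8848] 71.671875
[ 0.44294732 -0.15262928  0.07      ] [ 0.44399416 -0.14923239  0.07      ]
[ 0.44271415 -0.1521512   0.072     ] [ 0.44248648 -0.14548886  0.072     ]
```

>>> arm_command:
  deltas:
    - [[0,0,0],[0.65,-0.98,0],1]
    - [[0,0,0],[0.65,-0.98,0],1]
    - [[0,0,0],[0.65,-0.98,0],1]
    - [[0,0,0],[0.65,-0.98,0],1]
    - [[0,0,0],[0.65,-0.98,0],1]
    - [[0,0,0],[0.65,-0.98,0],1]
    - [[0,0,0],[0.65,-0.98,0],1]
    - [[0,0,0],[0.65,-0.98,0],1]

```text
clock: 1.85
ee_pos: [0.2515, -0.3354, 0.2147]
tool_rot: [0.992, 0.13, 0.0, 0.0]
ft_force: [0.2, -0.3, -0.6]
width: 0.0917
finger_force: 0.0
```

>>> arm_command:
  deltas:
    - [[0,0,0],[0.65,-0.98,0],1]
    - [[0,0,0],[0.65,-0.98,0],1]
    - [[0,0,0],[0.65,-0.98,0],1]
    - [[0,0,0],[0.65,-0.98,0],1]
    - [[0,0,0],[0.65,-0.98,0],1]
    - [[0,0,0],[0.65,-0.98,0],1]
    - [[0,0,0],[0.65,-0.98,0],1]
    - [[0,0,0],[0.65,-0.98,0],1]

```text
clock: 2.85
ee_pos: [0.3417, -0.0678, 0.2149]
tool_rot: [0.992, 0.13, 0.0, 0.0]
ft_force: [0.3, 0.2, 0.1]
width: 0.0918
finger_force: 0.0
```

>>> arm_command:
  deltas:
    - [[0,0,0],[0.65,-0.98,0],1]
    - [[0,0,0],[0.65,-0.98,0],1]
    - [[0,0,0],[0.65,-0.98,0],1]
    - [[0,0,0],[0.65,-0.98,0],1]
    - [[0,0,0],[0.65,-0.98,0],1]
    - [[0,0,0],[0.65,-0.98,0],1]
    - [[0,0,0],[0.65,-0.98,0],1]
    - [[0,0,0],[0.65,-0.98,0],1]

```text
clock: 3.85
ee_pos: [0.4317, 0.1998, 0.2147]
tool_rot: [0.991, 0.13, 0.0, -0.0]
ft_force: [0.1, -0.3, 0.1]
width: 0.0916
finger_force: 0.0
```

>>> arm_command:
  deltas:
    - [[0,0,0],[0.65,-0.98,0],1]
    - [[0,0,0],[0.65,-0.98,0],1]
    - [[0,0,0],[0.65,-0.98,0],1]
    - [[0,0,-1],[0.65,-0.98,0],1]
    - [[0,0,-1],[0,0,0],1]
    - [[0,0,-1],[0,0,0],1]
    - [[0,0,-1],[0,0,0],1]
    - [[0,0,-1],[0,0,0],1]

```text
clock: 4.85
ee_pos: [0.4764, 0.3323, 0.2146]
tool_rot: [0.939, 0.343, 0.0, -0.0]
ft_force: [0.4, -0.0, 0.2]
width: 0.0921
finger_force: 0.0
```

>>> arm_command:
  deltas:
    - [[0,0,-1],[0,0,0],1]
    - [[0,0,-1],[0,0,0],1]
    - [[0,0,-1],[0,0,0],1]
    - [[0,0,-1],[0,0,0],1]
    - [[0,0,-1],[0,0,0],1]
    - [[0,0,-1],[0,0,0],1]
    - [[0,0,-1],[0,0,0],1]
    - [[0,0,-1],[0,0,0],1]

```text
clock: 5.85
ee_pos: [0.4764, 0.3323, 0.2146]
tool_rot: [0.765, 0.644, 0.0, -0.0]
ft_force: [-0.7, 0.2, -0.1]
width: 0.0915
finger_force: 0.0
```

>>> arm_command:
  deltas:
    - [[0,0,-1],[0,0,0.5],1]
    - [[0,0,-1],[0,0,0.5],1]
    - [[0,0,-1],[0,0,0.5],1]
    - [[0,0,-1],[0,0,0.5],1]
    - [[0,0,-0.4],[0,0,0.5],1]
    - [[0,0,0],[0,0,0.5],1]
    - [[0,0,0],[0,0,0],1]

```text
clock: 6.72
ee_pos: [0.4757, 0.3318, 0.1233]
tool_rot: [0.63, 0.776, -0.001, -0.0]
ft_force: [-0.5, 0.3, -0.3]
width: 0.0918
finger_force: 0.0
```

>>> arm_command:
  deltas:
    - [[0,0,0],[0.17,0.13,0.6],1]
    - [[0,0,0],[0,0,0.7],1]
    - [[0,0,0],[0,0,0.7],1]
    - [[0,0,0],[0,0,0.7],1]
    - [[0,0,0],[0,0,0.5],1]
    - [[0,0,0],[0,0,0.25],1]
    - [[0,0,0],[0,0,0],1]

```text
clock: 7.6
ee_pos: [0.4791, 0.3381, 0.0207]
tool_rot: [0.63, 0.777, -0.0, -0.0]
ft_force: [-0.1, 0.5, -0.7]
width: 0.0915
finger_force: 0.0
```

```bash
python3 - <<'E'
from h import *
s=cams.get_image("side"); c=lambda u,v:cv2.resize(s["color"][v-30:v+30,u-40:u+40],(640,480),interpolation=2)
cv2.imwrite("pics/g1.png",c(280,285)); print(status.get_obs()["ee_pos"])
E
```

```text
[0.47941063 0.33826462 0.02126804]
```

View pics/g1.png

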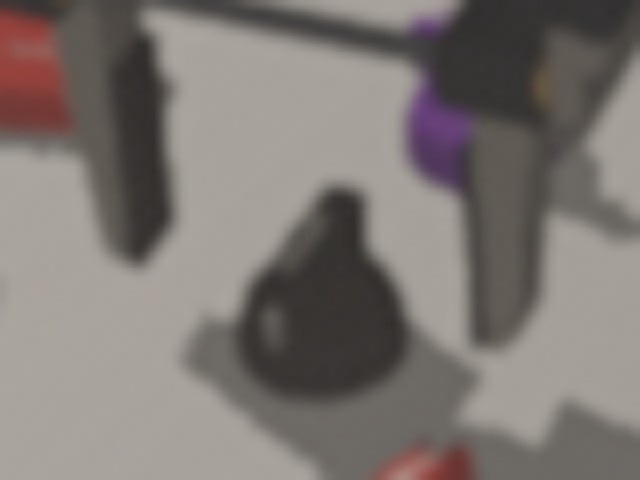

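The fingers straddle the knob evenly: its centre is at about (320,300) in the crop, with fingertips at (140,260) and (490,345). I close the fingers and lift.

>>> arm_command:
  deltas:
    - [[0,0,0],[0,0,0.04],1]
    - [[0,0,0],[0,0,0],-1]
    - [[0,0,0],[0,0,0],-1]
    - [[0,0,0],[0,0,0],-1]
    - [[0,0,0],[0,0,0],-1]
    - [[0,0,0],[0,0,0],-1]
    - [[0,0,0],[0,0,0],-1]
    - [[0,0,0],[0,0,0],-1]

```text
clock: 8.65
ee_pos: [0.4792, 0.3381, 0.0199]
tool_rot: [0.63, 0.777, -0.0, -0.0]
ft_force: [0.5, -0.1, 0.1]
width: 0.0239
finger_force: 0.0
```

>>> arm_command:
  deltas:
    - [[0,0,0],[0,0,0],-1]
    - [[0,0,0],[0,0,-0.4],-1]
    - [[0,0,0],[0,0,-0.8],-1]
    - [[0,0,0],[0,0,-0.8],-1]

```text
clock: 9.15
ee_pos: [0.4791, 0.338, 0.0811]
tool_rot: [0.63, 0.777, -0.0, -0.0]
ft_force: [-0.8, 0.6, -1.6]
width: 0.0127
finger_force: 30.0
```

>>> arm_command:
  deltas:
    - [[0,0,0],[0,0,-0.8],-1]
    - [[0,0,0],[-0.5,-0.14,-0.8],-1]
    - [[0,0,0],[-0.98,-0.28,-0.8],-1]
    - [[0,0,0],[-0.98,-0.28,-0.5],-1]
    - [[0,0,0],[-0.98,-0.28,0],-1]
    - [[0,0,0],[-0.98,-0.28,0],-1]
    - [[0,0,0],[-0.98,-0.28,0],-1]
    - [[0,0,0],[-0.98,-0.28,0],-1]

```text
clock: 10.15
ee_pos: [0.4652, 0.1385, 0.1676]
tool_rot: [0.63, 0.777, 0.0, 0.0]
ft_force: [0.2, -0.5, -1.9]
width: 0.0124
finger_force: 30.0
```

>>> arm_command:
  deltas:
    - [[0,0,0],[-0.98,-0.28,0],-1]
    - [[0,0,0],[-0.98,-0.28,0],-1]
    - [[0,0,0],[-0.98,-0.28,0],-1]
    - [[0,0,0],[-0.98,-0.28,0],-1]
    - [[0,0,0],[-0.98,-0.28,0],-1]
    - [[0,0,0],[-0.98,-0.28,0],-1]
    - [[0,0,0],[-0.98,-0.28,0],-1]
    - [[0,0,0],[-0.98,-0.28,0],-1]

```text
clock: 11.15
ee_pos: [0.4482, -0.1055, 0.1676]
tool_rot: [0.63, 0.777, 0.0, 0.0]
ft_force: [1.1, -0.6, -1.6]
width: 0.0122
finger_force: 30.0
```

>>> arm_command:
  deltas:
    - [[0,0,1],[-0.5,-0.14,0],-1]
    - [[0,0,1],[0,0,0],-1]
    - [[0,0,1],[0,0,0],-1]
    - [[0,0,1],[0,0,0],-1]
    - [[0,0,1],[0,0,0],-1]
    - [[0,0,1],[0,0,0],-1]
    - [[0,0,1],[0,0,0],-1]
    - [[0,0,1],[0,0,0],-1]

```text
clock: 12.15
ee_pos: [0.4472, -0.12, 0.1676]
tool_rot: [0.858, 0.513, 0.0, 0.0]
ft_force: [0.2, 0.4, -2.1]
width: 0.0128
finger_force: 30.0
```

>>> arm_command:
  deltas:
    - [[0,0,1],[0,0,0],-1]
    - [[0,0,1],[0,0,0],-1]
    - [[0,0,1],[0,0,0],-1]
    - [[0,0,1],[0,0,0],-1]
    - [[0,0,1],[0,0,0],-1]
    - [[0,0,1],[0,0,0],-1]
    - [[0,0,1],[0,0,0],-1]
    - [[0,0,1],[0,0,0],-1]

```text
clock: 13.15
ee_pos: [0.4472, -0.12, 0.1676]
tool_rot: [0.982, 0.189, 0.0, 0.0]
ft_force: [-0.1, -0.5, -1.6]
width: 0.0129
finger_force: 30.0
```

>>> arm_command:
  deltas:
    - [[0,0,1],[0,0,0],-1]
    - [[0,0,1],[0,0,0],-1]
    - [[0,0,1],[0,0,0],-1]
    - [[0,0,1],[0,0,0],-1]
    - [[0,0,1],[0,0,0],-1]
    - [[0,0,0.4],[0,0,0],-1]
    - [[0,0,0],[0,0,0],-1]

```text
clock: 14.02
ee_pos: [0.4473, -0.1201, 0.1672]
tool_rot: [0.999, -0.044, 0.0, 0.0]
ft_force: [0.6, 0.6, -1.6]
width: 0.0127
finger_force: 30.0
```

```bash
python3 - <<'E'
from h import *
o=status.get_obs();print(o["ee_pos"],o["tool_rot"],o["width"],o["finger_force"])
s=cams.get_image("side");t=cams.get_image("top");u,v=map(int,proj(s,o["ee_pos"]));U,V=map(int,proj(t,o["ee_pos"]));print(u,v,U,V)
cv2.imwrite("pics/s2.png",s["color"]);cv2.imwrite("pics/t2.png",t["color"])
c=lambda m,u,v:cv2.resize(m["color"][v-28:v+28,u-20:u+20],(400,560),interpolation=2)
cv2.imwrite("pics/p2.png",np.hstack([c(s,u,v+12),c(t,U,V)]))
for n in("side","top"):
  for d in cams.outline_of("knob",n)[:5]: print(n,round(d["confidence"],2),d["extent"])
E
```

```text
[ 0.44729562 -0.12006467  0.16721176] [ 9.99047469e-01 -4.36361729e-02  1.90419863e-04  5.18010095e-05] 0.012679521366883599 29.9969744682312
390 151 408 216
side 0.88 [291.5, 255.8, 309.8, 280.0]
side 0.86 [281.8, 310.8, 299.8, 339.1]
side 0.66 [380.5, 149.0, 398.6, 162.3]
top 0.8 [198.5, 229.0, 219.9, 241.6]
```

View pics/p2.png

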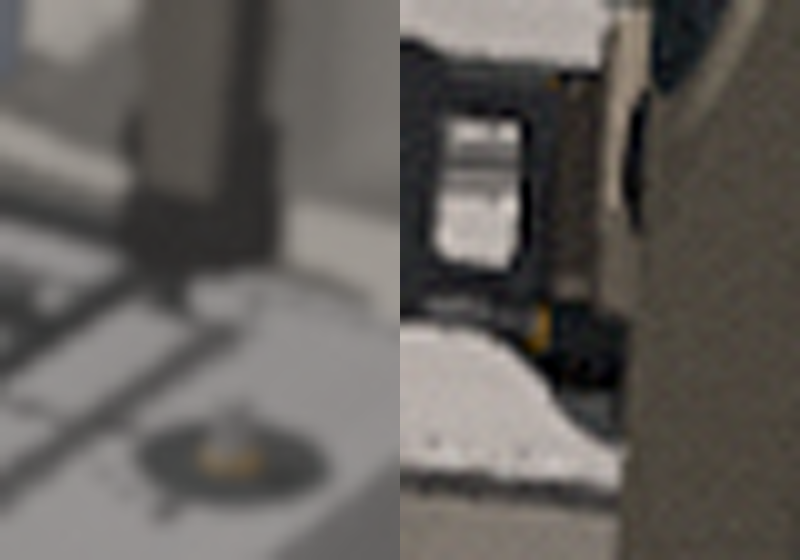

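The side view shows the knob upright in the fingers, its foot at about (390,161), and the bare spindle at (393,179). The top view of it is blocked by the arm. I move above the spindle and look closely.

>>> arm_command:
  deltas:
    - [[0,0,0],[-0.03,0.55,0],-1]
    - [[0,0,0],[-0.02,0.54,0.3],-1]
    - [[0,0,0],[0,0,0.5],-1]
    - [[0,0,0],[0,0,0.5],-1]
    - [[0,0,0],[0,0,0.2],-1]
    - [[0,0,0],[0,0,0],-1]

```text
clock: 14.98
ee_pos: [0.4425, -0.1521, 0.1212]
tool_rot: [0.999, -0.044, -0.001, -0.0]
ft_force: [-0.2, 0.0, -1.3]
width: 0.013
finger_force: 30.0
```

```bash
python3 - <<'E'
from fit import *
o=status.get_obs();e=o["ee_pos"];print(e)
s=cams.get_image("side");u,v=map(int,proj(s,e)); u0,v0=u-20,v-10;print(u0,v0)
cv2.imwrite("pics/p3.png",cv2.resize(s["color"][v0:v0+35,u0:u0+40],(800,700)[:1]+(600,),interpolation=2) if 0 else cv2.resize(s["color"][v0:v0+30,u0:u0+40],(800,600),interpolation=2))
for zo in(-.0185,-.0205):
  m=render(s,e[0],e[1],e[2]+zo,-.087); vv,uu=np.nonzero(m>.5); print("pred knob",zo,uu.min(),uu.max(),vv.min(),vv.max())
for P in((.4430,-.1525,.07),(.4430,-.1525,.092),(e[0],e[1],e[2]-.02)): print(P,np.round(proj(s,P),2))
P=np.array([.443,-.1525,.07])
for d in np.eye(3)*.01: print((np.array(proj(s,P+d))-proj(s,P)).round(2))
E
```

```text
[ 0.44252308 -0.15205024  0.12117234]
375 153
pred knob -0.0185 387 403 155 173
pred knob -0.0205 387 403 156 174
(0.443, -0.1525, 0.07) [394.01 180.63]
(0.443, -0.1525, 0.092) [394.56 173.49]
(np.float64(0.4425230841233905), np.float64(-0.15205024264640982), np.float64(0.10117234315565585)) [394.89 170.58]
[-3.3  -0.81]
[-1.47  1.4 ]
[ 0.25 -3.23]
```

View pics/p3.png

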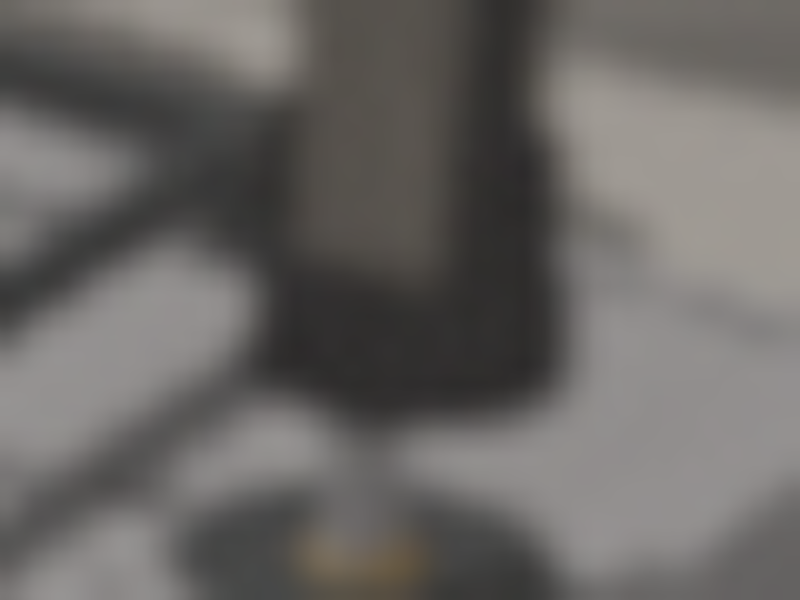

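In the side view the knob foot is centred at u≈394.9, as predicted from the TCP. The spindle is at u≈392.7, so the spindle lies further back than I estimated. I refine it by fitting the collar circle.

```bash
python3 - <<'E'
from h import *
from scipy.ndimage import map_coordinates
from scipy.optimize import minimize
a=np.linspace(0,2*np.pi,180,endpoint=False)
for n in("top","side"):
    im=cams.get_image(n); g=cv2.imread(f"pics/{n}0.png",0).astype(float)
    def ring(p,r):
        P=np.stack([p[0]+r*np.cos(a),p[1]+r*np.sin(a),0*a+.071]); c=rot(im).T@(P-np.array(im["position"])[:,None])
        return map_coordinates(g,[im["fy"]*c[1]/c[2]+im["cy"],im["fx"]*c[0]/c[2]+im["cx"]],order=1)
    f=lambda p:-np.median(np.clip(ring(p,p[2]+.0025)-ring(p,p[2]-.0025),-80,80)) -.5*np.mean(np.clip(ring(p,p[2]+.0025)-ring(p,p[2]-.0025),-30,30))
    for s in((.443,-.152,.027),(.447,-.150,.026)):
        S=np.array([s]*4)+np.vstack([[0,0,0],np.eye(3)*.004])
        r=minimize(f,s,method="Nelder-Mead",options=dict(initial_simplex=S)); print(n,r.x.round(4),r.fun)
E
```

```text
top [ 0.4437 -0.1513  0.029 ] -95.0
top [ 0.4423 -0.1502  0.0284] -95.0
side [ 0.4449 -0.1474  0.0267] -38.910255336759306
side [ 0.4444 -0.1472  0.0273] -38.895885191674964
```

>>> arm_command:
  deltas:
    - [[0,0,0],[0.08,-0.09,0],-1]
    - [[0,0,0],[0,0,0.2],-1]
    - [[0,0,0],[0,0,0.1],-1]
    - [[0,0,0],[0,0,0.1],-1]
    - [[0,0,0],[0,0,0.05],-1]
    - [[0,0,0],[0,0,0],-1]

```text
clock: 15.88
ee_pos: [0.4454, -0.15, 0.1082]
tool_rot: [0.999, -0.044, -0.0, -0.0]
ft_force: [0.4, 0.4, -1.1]
width: 0.0129
finger_force: 30.0
```

>>> arm_command:
  deltas:
    - [[0,0,0],[0,0,0.07],-1]
    - [[0,0,0],[0,0,0.07],-1]
    - [[0,0,0],[0,0,0],-1]

```text
clock: 16.25
ee_pos: [0.4457, -0.1501, 0.1041]
tool_rot: [0.999, -0.044, 0.0, 0.0]
ft_force: [0.7, -0.9, -2.4]
width: 0.0128
finger_force: 30.0
```

>>> arm_command:
  deltas:
    - [[0,0,0],[0,0,0.07],-1]
    - [[0,0,0],[0,0,0.07],-1]
    - [[0,0,0],[0,0,0.07],-1]
    - [[0,0,0],[0,0,0],-1]

```text
clock: 16.75
ee_pos: [0.4457, -0.1501, 0.0978]
tool_rot: [0.999, -0.044, 0.0, 0.0]
ft_force: [1.7, -2.1, -3.5]
width: 0.0129
finger_force: 30.0
```

>>> arm_command:
  deltas:
    - [[0,0,0],[0.015,0.02,0.07],-1]
    - [[0,0,0],[0,0,0.07],-1]
    - [[0,0,0],[0,0,0],-1]

```text
clock: 17.12
ee_pos: [0.4458, -0.1504, 0.0936]
tool_rot: [0.999, -0.044, -0.0, -0.0]
ft_force: [0.1, 3.3, 3.6]
width: 0.0126
finger_force: 30.0
```

```bash
python3 - <<'E'
from fit import *
o=status.get_obs();e=o["ee_pos"];print(e,o["ft_force"],o["torque"])
s=cams.get_image("side");u,v=map(int,proj(s,e)); u0,v0=u-20,v-10;print(u0,v0)
cv2.imwrite("pics/p4.png",cv2.resize(s["color"][v0:v0+30,u0:u0+40],(800,600),interpolation=2))
E
```

```text
[ 0.44578386 -0.15036235  0.09364671] [0.11649846 3.3086981  3.62587307] [ 0.48914725  0.13581751 -0.00052199]
373 163
```

View pics/p4.png

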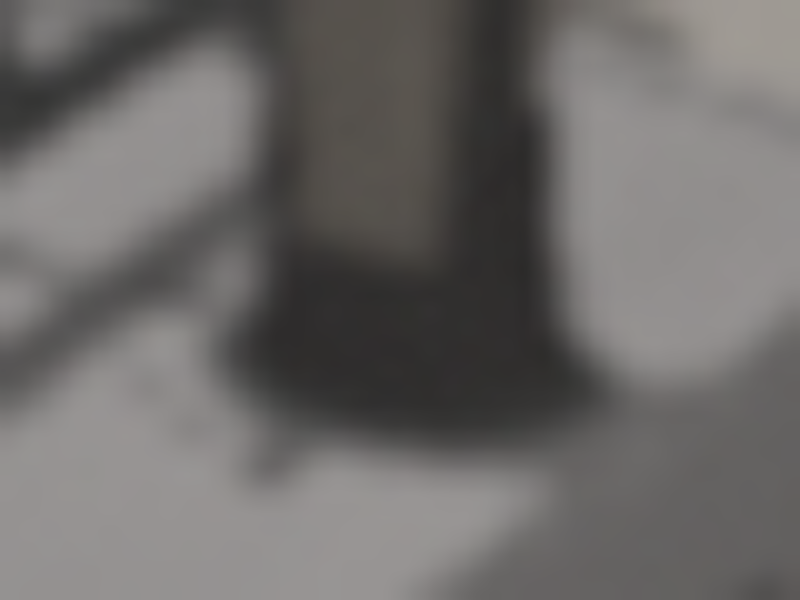

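The knob sits down on the collar (foot bottom at about (450,440) in the crop) and the spring force has begun. I press fully in.

>>> arm_command:
  deltas:
    - [[0,0,0],[0,-0.01,0.06],-1]
    - [[0,0,0],[0,0,0.06],-1]
    - [[0,0,0],[0,0,0],-1]

```text
clock: 17.55
ee_pos: [0.446, -0.1503, 0.0913]
tool_rot: [0.999, -0.044, -0.0, 0.0]
ft_force: [-6.4, 4.0, 24.4]
width: 0.0124
finger_force: 30.0
```

>>> arm_command:
  deltas:
    - [[0,0,0],[-0.01,0,-0.01],-1]
    - [[0,0,0],[0,0,0],-1]
    - [[0,0,-0.6],[0,0,0],-1]
    - [[0,0,-0.8],[0,0,0],-1]
    - [[0,0,-0.8],[0,0,0],-1]
    - [[0,0,-0.8],[0,0,0],-1]

```text
clock: 18.3
ee_pos: [0.4462, -0.1506, 0.0914]
tool_rot: [0.996, 0.088, 0.001, 0.0]
ft_force: [-3.0, 1.6, 16.1]
width: 0.0129
finger_force: 30.0
```

Turning well, with low side forces.

>>> arm_command:
  deltas:
    - [[0,0,-0.8],[0,0,0],-1]
    - [[0,0,-0.8],[0,0,0],-1]
    - [[0,0,-0.8],[0,0,0],-1]
    - [[0,0,-0.8],[0,0,0],-1]
    - [[0,0,-0.8],[0,0,0],-1]
    - [[0,0,-0.8],[0,0,0],-1]

```text
clock: 19.05
ee_pos: [0.4461, -0.1506, 0.0914]
tool_rot: [0.956, 0.293, 0.0, 0.0]
ft_force: [-3.7, 2.3, 16.4]
width: 0.0129
finger_force: 30.0
```

```bash
python3 -c "
from h import *
o=status.get_obs();print(o['ee_pos'],o['tool_rot'],o['ft_force'],o['torque'],o['qpos'][5])"
```

```text
[ 0.44613546 -0.15055683  0.09138228] [9.56140159e-01 2.92909047e-01 4.02546726e-04 3.53170520e-04] [-3.6881272   2.29441932 16.37693624] [ 0.36796771  0.61320614 -0.10119874] 0.6477832773936031
```

>>> arm_command:
  deltas:
    - [[0,0,-0.8],[0,0,0],-1]
    - [[0,0,-0.8],[0,0,0],-1]
    - [[0,0,-0.8],[0,0,0],-1]
    - [[0,0,-0.8],[0,0,0],-1]
    - [[0,0,-0.8],[0,0,0],-1]
    - [[0,0,-0.8],[0,0,0],-1]
    - [[0,0,-0.8],[0,0,0],-1]
    - [[0,0,-0.8],[0,0,0],-1]

```text
clock: 20.05
ee_pos: [0.4463, -0.1508, 0.0914]
tool_rot: [0.838, 0.545, 0.0, 0.001]
ft_force: [-3.9, 1.7, 15.5]
width: 0.0128
finger_force: 30.0
```

>>> arm_command:
  deltas:
    - [[0,0,-0.8],[0,0,0],-1]
    - [[0,0,-0.8],[0,0,0],-1]
    - [[0,0,-0.8],[0,0,0],-1]
    - [[0,0,-0.8],[0,0,0],-1]
    - [[0,0,-0.6],[0,0,0],-1]

```text
clock: 20.68
ee_pos: [0.4463, -0.1507, 0.0914]
tool_rot: [0.737, 0.676, 0.0, 0.001]
ft_force: [-2.3, 1.2, 15.0]
width: 0.0131
finger_force: 30.0
```

```bash
python3 -c "
from h import *
o=status.get_obs();print(o['ee_pos'],o['tool_rot'],o['ft_force'],o['torque'],o['qpos'][5])"
```

```text
[ 0.44630474 -0.15073206  0.09138892] [7.36981988e-01 6.75911976e-01 2.18823966e-04 7.09125706e-04] [-2.28068475  1.23432474 15.02942848] [ 0.15413526  0.50662296 -0.07700996] -0.241979246738918
```

>>> arm_command:
  deltas:
    - [[0,0,-0.6],[0,0,0],-1]
    - [[0,0,-0.6],[0,0,0],-1]
    - [[0,0,-0.6],[0,0,0],-1]
    - [[0,0,-0.4],[0,0,0],-1]
    - [[0,0,0],[0,0,0],-1]

```text
clock: 21.3
ee_pos: [0.4464, -0.1508, 0.0914]
tool_rot: [0.669, 0.743, 0.0, 0.001]
ft_force: [-2.2, 0.4, 15.2]
width: 0.0127
finger_force: 30.0
```

```bash
python3 -c "
from h import *
o=status.get_obs();print(o['ee_pos'],o['tool_rot'],o['ft_force'],o['torque'],o['qpos'][5])"
```

```text
[ 0.44636267 -0.15075639  0.09140409] [6.69326218e-01 7.42968210e-01 1.65770160e-04 7.91112569e-04] [-2.24182167  0.36380728 15.16912306] [ 0.16423752  0.50465935 -0.05002693] -0.4325348388356772
```

>>> arm_command:
  deltas:
    - [[0,0,-0.5],[0,0,0],-1]
    - [[0,0,-0.5],[0,0,0],-1]
    - [[0,0,0],[0,0,0],-1]

```text
clock: 21.68
ee_pos: [0.4463, -0.1509, 0.0914]
tool_rot: [0.636, 0.772, 0.0, 0.001]
ft_force: [-1.9, 0.3, 14.9]
width: 0.013
finger_force: 30.0
```

```bash
python3 - <<'E'
from h import *
o=status.get_obs();print(o['ee_pos'],o['tool_rot'],o['ft_force'],o['torque'],o['qpos'][5])
t=cams.get_image("top");s=cams.get_image("side");e=o["ee_pos"]
def c(m,r):
    u,v=map(int,proj(m,e)); return cv2.resize(m["color"][v-r:v+r,u-r:u+r],(400,400),interpolation=2)
cv2.imwrite("pics/p5.png",np.hstack([c(s,20),c(t,40)]))
E
```

```text
[ 0.44632118 -0.15089469  0.09140353] [6.36203055e-01 7.71521196e-01 3.61977086e-05 8.46139596e-04] [-1.9080103   0.30476045 14.9187635 ] [-0.02351764  0.48874238 -0.09626254] -0.5199404236085621
```

View pics/p5.png

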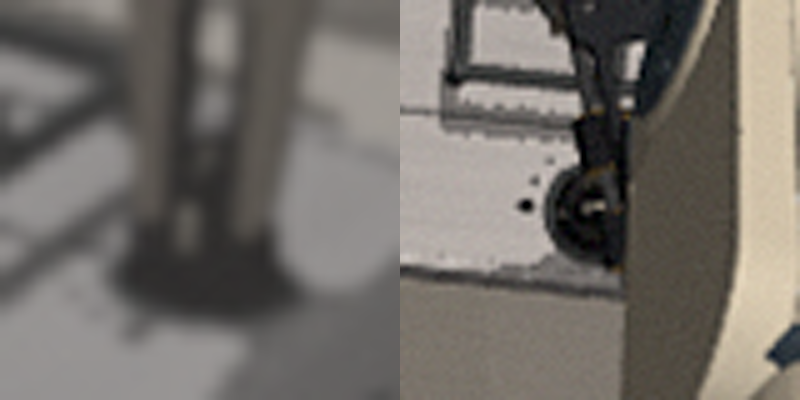

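The nose's white line now faces the side camera between the fingers (188,225), and the knob sits flat on the collar. There's no firm stop torque yet, so I turn a little more.

>>> arm_command:
  deltas:
    - [[0,0,-0.5],[0,0,0],-1]
    - [[0,0,-0.5],[0,0,0],-1]
    - [[0,0,0],[0,0,0],-1]

```text
clock: 22.15
ee_pos: [0.4463, -0.151, 0.0914]
tool_rot: [0.602, 0.799, -0.0, 0.001]
ft_force: [-3.5, 0.6, 15.5]
width: 0.0129
finger_force: 30.0
```

```bash
python3 -c "
from h import *
o=status.get_obs();print(o['ee_pos'],o['tool_rot'],o['ft_force'],o['torque'],o['qpos'][5])"
```

```text
[ 0.44629407 -0.15098454  0.0913996 ] [ 6.01957111e-01  7.98527934e-01 -7.92518643e-05  8.76672584e-04] [-3.45830519  0.58954196 15.47404461] [-0.11043731  0.4794016  -0.1539162 ] -0.607080307246993
```

>>> arm_command:
  deltas:
    - [[0,0,-0.6],[0,0,0],-1]
    - [[0,0,-0.6],[0,0,0],-1]
    - [[0,0,0],[0,0,0],-1]
    - [[0,0,0],[0,0,0],-1]

```text
clock: 22.65
ee_pos: [0.4463, -0.1511, 0.0914]
tool_rot: [0.56, 0.829, -0.0, 0.001]
ft_force: [-4.1, -1.0, 14.9]
width: 0.0125
finger_force: 30.0
```

```bash
python3 - <<'E'
from h import *
o=status.get_obs();print(o['ee_pos'],o['tool_rot'],o['ft_force'],o['torque'],o['qpos'][5])
s=cams.get_image("side");t=cams.get_image("top");e=o["ee_pos"]
def c(m,r,e=e):
    u,v=map(int,proj(m,e)); return cv2.resize(m["color"][v-r:v+r,u-r:u+r],(400,400),interpolation=2)
cv2.imwrite("pics/p6.png",np.hstack([c(s,16),c(t,20,(.464,.065,.1))]))
E
```

```text
[ 0.44629585 -0.15106025  0.09140047] [ 5.59602744e-01  8.28760470e-01 -1.48311637e-04  9.11120503e-04] [-4.13236058 -1.0077733  14.88244602] [-0.25040465  0.52189248 -0.18789362] -0.711202105745816
```

View pics/p6.png

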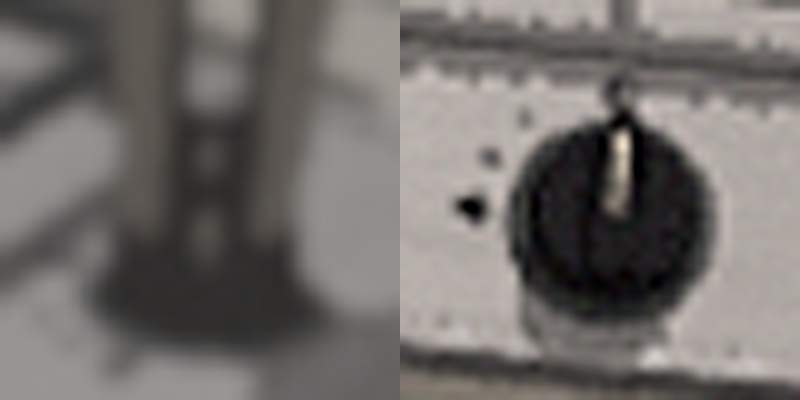

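The nose still points at the side camera, the knob is pressed onto the collar and stop torque is building. The other knob's line points to the back, so that tap is off. I hand in.

```bash
python3 -c "
from cell import env
print(env.finish_job())"
```

```text
the job is handed in; nothing more can be done
None
```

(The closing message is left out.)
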